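Feel out and rack the spare peg-board pegs

TASK

Each spare wooden peg has one chamfered and one square end. One at a time, the loose peg nearer the robot first, push an end straight into the free bore of the leaning peg board to feel which end it is (chamfered sinks in, square stops on the rim), then lay that peg in a free groove of the rack with its chamfered end towards the rack's end wall, like the peg already there. Leave the racked peg and everything else where they are.

Things in the scene. Friction and masses are not known exactly. Their poses are not given: they have to be found in the camera images.
- peg_a_mid (a point): loose peg nearer the robot: plain wooden peg lying on the table in any direction, 18 mm in diameter, 110 mm long, 25 g. One end is square, the other chamfered (its last 14 mm taper to a 6 mm face). Point at its centre, 9 mm above the table; x runs along the peg (y and z roll with it), but WHICH end of x is chamfered is not told and differs from peg to peg. It can roll.
- peg_b_mid (a point): loose peg farther from the robot: plain wooden peg lying on the table in any direction, 18 mm in diameter, 110 mm long, 25 g. One end is square, the other chamfered (its last 14 mm taper to a 6 mm face). Point at its centre, 9 mm above the table; x runs along the peg (y and z roll with it), but WHICH end of x is chamfered is not told and differs from peg to peg. It can roll.
- peg_c_mid (a point): third peg, same make and size, already lying in the rack's groove nearest the robot with its chamfered end towards the end wall; point at its centre. Leave it.
- bore (a point): mouth centre of the peg board's free through bore (16 mm diameter, 18 mm deep), 122 mm above the table, at the board's upper corner on the robot's left. x points straight out of it, away from the robot and 35 degrees above level; y is level. A chamfered end pushed in along -x sinks 11 to 12 mm, leaving the peg's centre 43 to 44 mm from this point; a square end stops on the rim, leaving it 55 mm.
- board: fixed plywood peg board leaning back on its foot (160 x 250 x 12 mm), 250 mm wide (y), 150 mm along the slope, 18 mm thick, top edge 145 mm high, 28 mm above the bore along the slope. Origin on the table under its middle; its face looks to +x and up. Hooks on it carry folded glasses and a keycard holder; the glasses end 37 mm beside the free bore's axis.
- rack: fixed wooden rack, base 160 (x) x 136 (y) x 6 mm, origin under its centre. Three open grooves along y at x = -50 (taken by the third peg), 0 and +50 mm: notches with 45-degree flanks, 11 mm deep, in two ribs 8 mm thick at y = -38 and +38 mm, 68 mm of finger room between. A racked peg's axis is 25 mm above the table. End wall 45 mm high at -y, inner face at y = -66 mm.
- rack_wall (a point): middle of the inner face of the rack's end wall, 25 mm above the table; axes as the rack's
- mug: speckled stoneware mug, 80 mm across, 88 mm tall; origin at the centre of its underside. Bystander.
- dish: small glass dish, 90 mm across, 26 mm tall; origin at the centre of its underside. Bystander.
- tin: chrome tin, 62 x 40 x 14 mm; origin at the centre of its underside. Bystander.
- remote: black remote control, 150 x 42 x 16 mm; origin at the centre of its underside. Bystander.
- coasters: two round cork coasters stacked, 92 mm across, 12 mm tall; origin at the centre of the underside. Bystander.

How it is judged:
By the outcome, as a careful person would: the job done as asked, in the order asked, and still so for the second after the job is handed in, with the robot touching nothing.
It also fails if it takes over 72 s, if anything falls off the work surface, if the arm or the gripper's body presses on something with over 40 N, if the wrist force passes 120 N, or if a joint passes its speed limit or range.

ROBOT

A 7-joint arm with a two-finger parallel gripper is mounted at the origin on the work surface. World frame = base frame: x ahead of the robot, y to its left, z up, the work surface at z = 0. Lengths are in m, angles in rad, forces in N, time in s.
With the tool pointing down it reaches from about 0.425 to 0.95 m from the base axis. Payload 4.7 kg.
Tool frame: the origin (TCP) lies on the centre line of the jaws, within the pads' length; the fingertips stand robot.nose_length ahead of it and the grasp point (between the pads) lies 8 mm behind it (robot.nose_length is the distance from the TCP to the fingertips, in m); z points along the fingers, x is the direction in which the jaws open and shut, and the axes are right-handed (so a half turn about z gives the same grasp; the last joint's range is limited). The gripper opens to 85 mm and grips with 20 to 120 N. Pads are 22 mm wide; open, the fingers measure 114 mm over their backs; the gripper's body (76 mm by 85 mm) begins 54 mm behind the grasp point. The pads swing forward as they close: fully open they stand 13 mm farther back than shut.
Start: joints at [1.293, 0.469, -0.049, 1.532, 0.024, 1.141, -0.082], TCP at [0.166, -0.654, 0.242] pointing down, gripper open.
Joint ranges: [-2.59, 2.59], [-0.33, 1.99], [-1.39, 1.29], [0.1, 2.45], [-1.04, 4.18], [0.21, 1.99], [-2.66, 2.66]. Speed limits (rad/s): [2.57, 2.57, 3.14, 3.14, 3.14, 3.14, 3.14].

INTERFACE

Orientations are given as [roll, pitch, yaw] about the fixed x, y, z axes, in that order (R = Rz(yaw) Ry(pitch) Rx(roll)).
In Python, from plant import robot gives the robot as it stands. Calls block until the motion is done:
- robot.goto(position, orientation): joint-space move of the TCP to a pose.
- robot.move_straight(position, vel=0.15, attitude=None, contact_N=None): straight line of the TCP; attitude=None keeps the orientation; vel is the mean speed in m/s. With contact_N (N) it stops when the force on the tool has changed by that much, and returns True; else False.
- robot.move_joints(angles): joint-space move.
- robot.grip(opening, strength=None): opening from 0.0 (shut) to 1.0 (fully open); strength is the grip in N (None keeps the last); returns when the fingers have stopped.
- robot.sleep(seconds).
- robot.inverse_kinematics(position, orientation): joint angles nearest the present ones, or None.
- robot.sense(): the state.
- robot.grab_frame(name): name is "side" or "top"; returns a dict with "image" (400x640x3 uint8, red, green, blue), "range_z" (400x640 float32, m along the optical axis (not along the pixel's ray), 0 where there is no reading), "fx", "fy", "cx", "cy" (pixels), "dist_coeffs" ([k1, k2, p1, p2, k3] as OpenCV has them; the pictures are not rectified), "R" (3x3) and "t" (3): a world point X has camera coordinates R X + t. Camera axes: x right, y down, z forward; pixel columns grow to the right and rows downward; lengths in m; the calibration is good to about 2 mm. A picture is of the moment at which its call begins.
A pose or a line that the arm cannot do raises robot.IKError and nothing moves.
- robot.close_job(): hands the job in, once; it reports no verdict.
The state is a dict: "t": time; "joint_pos": joint angles; "joint_velocities": joint speeds; "effort": joint torques, N m; "tcp_pos": TCP position; "tcp_rot": TCP orientation; "wrist_force": force on the tool from outside, world axes, zero at the start; "torque": the same for the moment, N m; "opening": opening from 0.0 (shut) to 1.0 (fully open).
Only numpy, scipy, OpenCV 4.12 (cv2) and the standard library are available. Lean on these libraries where they do the work, as an engineer would, in place of code of your own. Each camera call takes 0.05 s, during which the arm holds its last target. There are 200 camera calls.

## Working session

There is one attempt and no reset: what is moved stays moved. The work goes in short steps, each a Python script; the robot and the scene stay as the last script left them, time stands still between calls to the robot, and variables do not carry over. Pictures are saved under pics/ and viewed, about 8 in all and at most 12, crops included, and the job is handed in when it is done.

```bash
ls; mkdir -p pics; python3 - <<'E'
from plant import robot
import cv2,numpy as np
print(robot.nose_length, robot.sense())
for n in("side","top"):
    f=robot.grab_frame(n); cv2.imwrite(f"pics/{n}0.png",f["image"][:,:,::-1])
    np.savez(f"{n}0.npz",**f)
    print(n,f["fx"],f["fy"],f["cx"],f["cy"],f["dist_coeffs"],(-np.array(f["R"]).T@f["t"]),f["R"])
E
```

```text
pics
0.011 {'t': 0.0, 'joint_pos': array([ 1.29307587,  0.46943352, -0.04864076,  1.533721  ,  0.02411538,
        1.14100288, -0.08227081]), 'joint_velocities': array([ 0.00024567,  0.0001007 , -0.001265  , -0.00070905,  0.00035602,
        0.00075882,  0.00021515]), 'effort': array([ 5.33803413e-04, -5.10310113e+01, -4.65592684e-02, -2.37717444e+01,
        1.08011212e-02,  7.67415971e-03,  1.09057135e-05]), 'tcp_pos': array([ 0.16611642, -0.65364294,  0.24125543]), 'tcp_rot': array([ 3.14152536e+00,  1.97712168e-03, -1.32186721e+00]), 'wrist_force': array([ 0.27543247, -0.08555755,  0.63234241]), 'torque': array([-0.03125287,  0.00148908, -0.01179068]), 'opening': 0.9995757612403525}
side 409.0007273876576 409.0007273876576 322.36332913490594 197.6353510903212 [0.00753747 0.         0.         0.         0.        ] [0.29810203 0.93382269 0.8152571 ] [[-0.96916337 -0.24524248 -0.02405167]
 [-0.12557558  0.57550925 -0.80809645]
 [ 0.21202154 -0.78015718 -0.58855895]]
top 512.2889928470697 512.2889928470697 316.3125952132699 196.64225728338025 [0.05578147 0.         0.         0.         0.        ] [ 0.49957851 -0.04292398  1.40892716] [[ 0.02602686 -0.99964806  0.00513417]
 [-0.99843993 -0.02624851 -0.04928203]
 [ 0.04939945 -0.0038435  -0.99877171]]
```

View pics/top0.png

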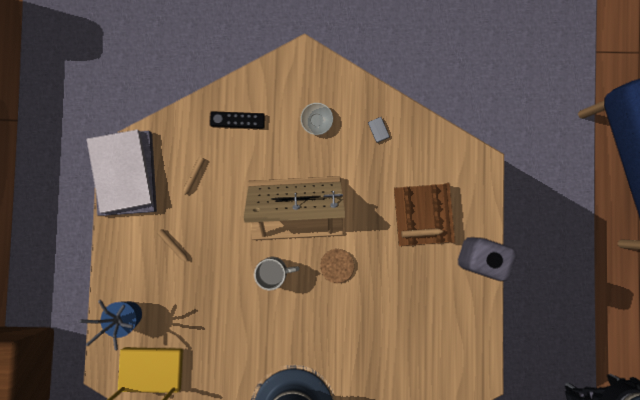

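View pics/side0.png

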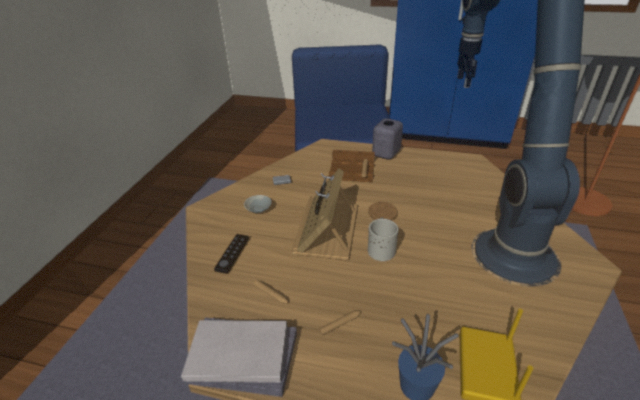

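The top view shows the loose pegs at about (175,245), which is the nearer one, and (198,177). The board is at (295,205), with its high edge towards the robot and its left corner near (250,215). The rack is at (425,215) with the third peg in its lowest groove. Next I'll zoom in on the board and rack.

```bash
cat > h.py <<'E'
import cv2,numpy as np
def K(f): return np.array([[f["fx"],0,f["cx"]],[0,f["fy"],f["cy"]],[0,0,1.]])
def rays(f,px):
    u=cv2.undistortPoints(np.array(px,float).reshape(-1,1,2),K(f),np.array(f["dist_coeffs"])).reshape(-1,2)
    return np.c_[u,np.ones(len(u))]
def onplane(f,px,z):
    R=np.array(f["R"]);C=-R.T@f["t"]; d=rays(f,px)@R
    return C+d*((z-C[2])/d[:,2])[:,None]
def bydepth(f,px):
    px=np.array(px); zz=f["range_z"][px[:,1].astype(int),px[:,0].astype(int)]
    return (rays(f,px)*zz[:,None]-f["t"])@np.array(f["R"])
def proj(f,X):
    return cv2.projectPoints(np.array(X,float).reshape(-1,3),cv2.Rodrigues(np.array(f["R"]))[0],np.array(f["t"],float),K(f),np.array(f["dist_coeffs"]))[0].reshape(-1,2)
def cloud(f):
    v,u=np.mgrid[:400,:640]; return bydepth(f,np.c_[u.ravel(),v.ravel()]).reshape(400,640,3)
E
python3 - <<'E'
from h import *
f=np.load("top0.npz"); P=cloud(f); im=f["image"][:,:,::-1]
a=cv2.resize(im[165:250,240:440][:, :],None,fx=4,fy=4,interpolation=cv2.INTER_CUBIC)
b=cv2.resize(im[170:250,385:465],None,fx=3,fy=3,interpolation=cv2.INTER_CUBIC)
c=cv2.resize(im[150:270,155:215],None,fx=2,fy=2,interpolation=cv2.INTER_CUBIC)
out=np.zeros((340+240,800,3),np.uint8); out[:340]=a; out[340:580,:240]=b; out[340:580,250:370]=c
g=np.load("side0.npz")["image"][:,:,::-1]; d=cv2.resize(g[160:265,285:365],None,fx=2.2,fy=2.2,interpolation=cv2.INTER_CUBIC);out[340:340+d.shape[0],400:400+d.shape[1]]=d
cv2.imwrite("pics/crop1.png",out)
# table height check & pegs
print("table z",P[300,200],P[150,180],P[270,400])
bg=cv2.medianBlur(im,21)
for name,(r0,r1,c0,c1) in dict(a=(222,268,155,198),b=(152,202,180,215)).items():
    Z=P[r0:r1,c0:c1,2]; m=(Z>.006)&(Z<.04)
    n,l,s,ct=cv2.connectedComponentsWithStats(m.astype(np.uint8)); k=1+np.argmax(s[1:,4])
    v,u=np.nonzero(l==k); print(name,s[k],Z[l==k].max(), np.median(Z))
    cg=((im[r0:r1,c0:c1].astype(int)-bg[r0:r1,c0:c1]).sum(2)<-50).astype(np.uint8)
    for lab,(vv,uu) in dict(depth=(v,u)).items():
        X=onplane(f,np.c_[uu+c0,vv+r0],.009)[:,:2]; r=cv2.minAreaRect((X*1000).astype(np.float32)); print(lab,r)
E
```

```text
table z [0.28094444 0.25904045 0.00178417] [ 0.68794017  0.33003691 -0.00104647] [ 0.37461964 -0.2823767  -0.00273685]
a [  2   7  30  32 258] 0.02572057270889703 -0.0008983093261054928
depth ((428.3352355957031, 337.9632263183594), (107.71253204345703, 17.817768096923828), 44.257606506347656)
b [  3   5  21  38 255] 0.02267381632464079 -0.0009098973725352633
depth ((616.6625366210938, 291.157958984375), (17.90707015991211, 108.58014678955078), 66.81924438476562)
```

View pics/crop1.png

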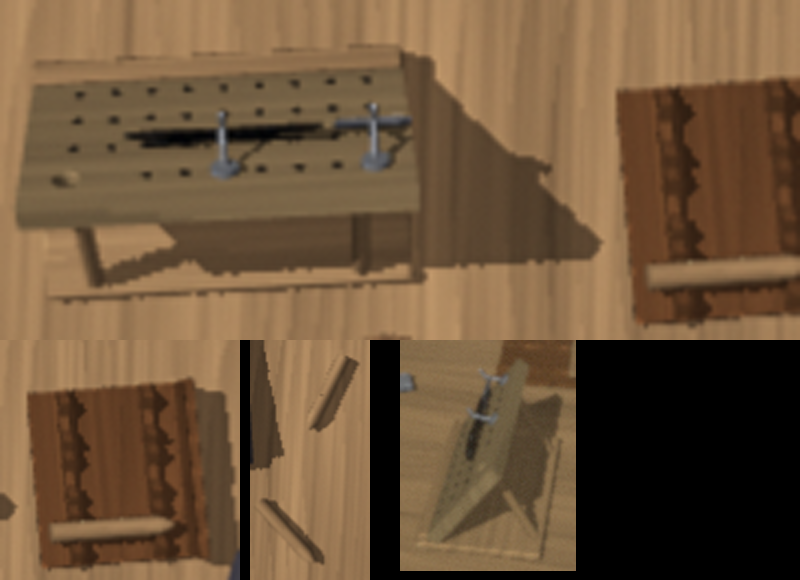

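The zoomed crop shows the free bore at about top-view px (255.8,209.8). In the rack, peg c's chamfer points right, towards the wall at -y, and the upper two grooves are free. Next I'll get numbers for the board plane, bore and rack.

```bash
python3 - <<'E'
from h import *
f=np.load("top0.npz"); P=cloud(f)
# board face plane
S=P[186:212,250:342].reshape(-1,3); S=S[(S[:,2]>.02)&(S[:,2]<.145)]
for _ in range(6):
    c=S.mean(0); n=np.linalg.svd(S-c,full_matrices=False)[2][2]; n*=np.sign(n[0]); d=(S-c)@n; S=S[abs(d)<max(.003,1.5*d.std())]
print("n",n,"elev",np.degrees(np.arcsin(n[2])),"yaw",np.degrees(np.arctan2(n[1],n[0])),len(S),d.std())
R=f["R"];C=-R.T@f["t"]
for px in [(255.8,209.8),(244.7,218.),(344.5,215.)]:
    r=rays(f,[px])[0]@R; X=C+r*((c-C)@n/(r@n)); print(px,X)
hz=np.array([-n[1],n[0],0]);hz/=np.linalg.norm(hz); up=np.cross(n,hz)
Q=P[165:235,235:360].reshape(-1,3); Q=Q[abs((Q-c)@n)<.004]; Q=Q[Q[:,2]>.02]
print("hz ext",np.percentile((Q-c)@hz,[.5,50,99.5]),"slope",np.percentile((Q-c)@up,[.5,99.5]), "zmax",Q[:,2].max())
# rack
im=f["image"]; hsv=cv2.cvtColor(im,cv2.COLOR_RGB2HSV)
print("hsv rack",hsv[205,420],hsv[190,410],"table",hsv[300,400])
r0,r1,c0,c1=170,255,385,465
Z=P[r0:r1,c0:c1]; w=Z[(Z[...,2]>.035)&(Z[...,2]<.055)]; print("wall",len(w),w.mean(0)); rr=cv2.minAreaRect((w[:,:2]*1000).astype(np.float32));print(rr)
m=Z[(Z[...,2]>.002)&(Z[...,2]<.06)]; print("all",cv2.minAreaRect((m[:,:2]*1000).astype(np.float32)))
pc=Z[24:36+40-12][:]; 
L=cv2.cvtColor(im[r0:r1,c0:c1],cv2.COLOR_RGB2HSV)
print("pegc hsv",hsv[233,420],hsv[232,415])
E
```

```text
n [0.81797909 0.06492618 0.57157222] elev 34.85993434753504 yaw 4.538273868211234 2020 0.0013186473362702194
(255.8, 209.8) [0.52618545 0.1028919  0.12300965]
(244.7, 218.0) [0.50484016 0.1261929  0.15091016]
(344.5, 215.0) [ 0.5183957  -0.11760559  0.15920439]
hz ext [-0.12300011  0.00351283  0.12474331] slope [-0.07876681  0.07392378] zmax 0.1490414314242029
hsv rack [ 12 161 103] [ 12 167  55] table [ 16 116 147]
wall 272 [ 0.5216439  -0.39655639  0.04272751]
((529.4888305664062, -383.4418029785156), (166.7626953125, 168.2425537109375), 72.77149200439453)
all ((535.1387939453125, -345.96392822265625), (230.64027404785156, 217.01358032226562), 1.2206318378448486)
pegc hsv [ 15 117 148] [ 16 115 159]
```

```bash
python3 - <<'E'
from h import *
f=np.load("top0.npz"); P=cloud(f); hsv=cv2.cvtColor(f["image"],cv2.COLOR_RGB2HSV)
sl=np.s_[170:255,385:465]; H=hsv[sl].astype(int); Z=P[sl][...,2]
m=((H[...,0]<14)&(H[...,1]>135)).astype(np.uint8)
peg=((H[...,0]>=14)&(H[...,1]<140)&(H[...,2]>110)&(Z>.018)&(Z<.06)).astype(np.uint8)
def big(m):
    n,l,s,_=cv2.connectedComponentsWithStats(m); return l==1+np.argmax(s[1:,4])
m=big(m); p=big(peg)
off=[385,170]
cnt=lambda b:np.argwhere(b)[:,::-1]+off
A=onplane(f,cnt(p),.027)[:,:2]*1000; print("pegc",cv2.minAreaRect(A.astype(np.float32)),p.sum())
h=cv2.convexHull(cnt(m|p).astype(np.int32)); q=cv2.approxPolyDP(h,4,True).reshape(-1,2); print("hull px",q.tolist())
print("at z=.006",np.round(onplane(f,q,.006),3).tolist())
# cluster-denoised wall & ribs
big_z=[]
for lo,hi in((.036,.052),(.016,.03)):
    b=((Z>lo)&(Z<hi)&(m)).astype(np.uint8); n,l,s,_=cv2.connectedComponentsWithStats(b)
    for k in range(1,n):
        if s[k,4]>40:
            X=P[sl][l==k]; X=X-0; c=X.mean(0); v=np.linalg.svd(X[:,:2]-c[:2],full_matrices=False)[2][0]; print(lo,s[k],c.round(4),"dirdeg",np.degrees(np.arctan2(v[1],v[0])),X[:,:2].min(0),X[:,:2].max(0))
E
```

```text
pegc ((480.4496765136719, -334.23486328125), (14.377803802490234, 107.9751205444336), 5.966603755950928) 209
hull px [[454, 242], [399, 245], [394, 188], [448, 183]]
at z=.006 [[0.455, -0.426, 0.006], [0.443, -0.277, 0.006], [0.598, -0.261, 0.006], [0.616, -0.408, 0.006]]
0.036 [ 60  13  10  60 216] [ 0.5344 -0.4034  0.0437] dirdeg -173.9681485144552 [ 0.45602382 -0.41604026] [ 0.61286882 -0.39113085]
0.016 [59 14  6 49 67] [ 0.5502 -0.3992  0.0229] dirdeg -174.1619282567113 [ 0.48210421 -0.4064634 ] [ 0.61133799 -0.39243501]
0.016 [48 26  5 19 54] [ 0.5534 -0.3698  0.021 ] dirdeg -174.5819209644581 [ 0.52970968 -0.37609099] [ 0.57861121 -0.3644826 ]
0.016 [20 29  5 15 41] [ 0.5483 -0.2951  0.0215] dirdeg -172.5458625565481 [ 0.53036631 -0.30061923] [ 0.56836328 -0.28916474]
```

```bash
cat >> h.py <<'E'
from scipy.spatial.transform import Rotation as Ro
def rpy(z,y):
    z=np.array(z,float);z/=np.linalg.norm(z); y=np.array(y,float); y-=z*(y@z); y/=np.linalg.norm(y)
    return Ro.from_matrix(np.c_[np.cross(y,z),y,z]).as_euler('xyz')
down=np.array([0,0,-1.]); D=.005   # peg axis lies D ahead of the TCP
def u2(deg): return np.array([np.cos(np.radians(deg)),np.sin(np.radians(deg)),0])
yb=np.radians(4.54); n=np.array([np.cos(.6109)*np.cos(yb),np.cos(.6109)*np.sin(yb),np.sin(.6109)])
zb=np.array([np.sin(.6109)*np.cos(yb),np.sin(.6109)*np.sin(yb),-np.cos(.6109)])
bore=np.array([.5262,.1029,.1225])
ex,ey=u2(6.),u2(96.); rack=np.array([.528,-.3365,0])
def groove(k,z,s=.003): return rack+ex*k+ey*s+np.array([0,0,z])   # peg centre
A=(np.array([.4283,.3380]),44.26); B=(np.array([.6167,.2912]),156.8)
E
python3 - <<'E'
from h import *
from plant import robot
print("now",robot.sense()["joint_pos"].round(2))
def ik(l,p,o):
    q=robot.inverse_kinematics(list(p),list(o)); print(l, None if q is None else np.round(q,2))
for nm,(c,a) in dict(A=A,B=B).items():
    for s in(1,-1): ik((nm,s),np.r_[c,.014],rpy(down,s*u2(a))); ik((nm,s,"hi"),np.r_[c,.15],rpy(down,s*u2(a)))
for s in(1,-1):
  for d in(.12,.04): ik(("bore",s,d),bore+n*d-zb*D,rpy(zb,-s*n))
for k in(0,.05):
  for s in(1,-1): ik(("rack",k,s),groove(k,.030),rpy(down,s*ey)); ik(("rackhi",k,s),groove(k,.13),rpy(down,s*ey))
E
```

```text
now [ 1.29  0.47 -0.05  1.53  0.02  1.14 -0.08]
('A', 1) [ 0.07  0.96 -1.19  1.97  1.07  1.04  0.7 ]
('A', 1, 'hi') [ 0.09  0.66 -1.18  1.89  0.7   1.08  0.97]
('A', -1) [-0.25  0.67 -0.66  1.99  0.63  0.7  -2.1 ]
('A', -1, 'hi') [-0.41  0.4  -0.43  1.92  0.21  0.87 -1.74]
('B', 1) [-0.73  0.75  0.33  1.7  -0.33  0.76 -2.21]
('B', 1, 'hi') [-0.85  0.61  0.53  1.63 -0.35  1.   -2.19]
('B', -1) [ 0.1   0.97 -0.98  1.64  0.91  1.05 -0.01]
('B', -1, 'hi') [ 0.16  0.84 -1.11  1.56  0.78  1.24  0.08]
('bore', 1, 0.12) [-1.05  0.35  0.93  2.16 -0.93  0.23 -0.88]
('bore', 1, 0.04) None
('bore', -1, 0.12) [ 0.23  0.31 -0.62  2.1   1.1   0.36  0.36]
('bore', -1, 0.04) [ 0.04  0.27 -0.43  2.28  1.53  0.26 -0.14]
('rack', 0, 1) [ 0.36  0.64  0.18  1.83 -0.17  0.69 -2.39]
('rackhi', 0, 1) [ 0.38  0.5   0.15  1.78 -0.1   0.87 -2.46]
('rack', 0, -1) [ 0.79  0.67 -0.41  1.8   0.38  0.74  0.28]
('rackhi', 0, -1) [ 0.84  0.55 -0.47  1.75  0.3   0.92  0.34]
('rack', 0.05, 1) [ 0.33  0.68  0.18  1.73 -0.17  0.74 -2.44]
('rackhi', 0.05, 1) [ 0.34  0.56  0.16  1.68 -0.11  0.92 -2.49]
('rack', 0.05, -1) [ 0.74  0.72 -0.41  1.7   0.38  0.8   0.25]
('rackhi', 0.05, -1) [ 0.78  0.6  -0.47  1.65  0.32  0.97  0.3 ]
```

```bash
python3 - <<'E'
from h import *
from plant import robot
for phi in(-60,-45,-30,-15,0,15,30,45,60):
  z=Ro.from_rotvec(n*np.radians(phi)).apply(zb)
  for s in(1,-1):
    r=[]
    for d in(.085,.04):
        q=robot.inverse_kinematics(list(bore+n*d-z*D),list(rpy(z,-s*n))); r.append(None if q is None else np.round(q,2).tolist())
    print(phi,s,z.round(2),*r)
E
```

```text
-60 1 [ 0.35 -0.84 -0.41] [-1.41, 1.01, 1.11, 1.92, 0.38, 0.83, -2.64] [-1.49, 1.09, 1.16, 2.0, 0.26, 0.77, -2.6]
-60 -1 [ 0.35 -0.84 -0.41] [-0.12, 0.84, -0.85, 1.84, 1.39, 1.89, -0.22] [-0.13, 0.86, -0.85, 1.92, 1.36, 1.88, -0.33]
-45 1 [ 0.46 -0.67 -0.58] [-1.43, 0.84, 1.12, 2.03, 0.39, 0.6, -2.59] [-1.48, 0.86, 1.12, 2.11, 0.39, 0.55, -2.66]
-45 -1 [ 0.46 -0.67 -0.58] [0.03, 0.75, -0.98, 1.95, 1.43, 1.65, -0.18] [0.0, 0.75, -0.96, 2.03, 1.41, 1.64, -0.29]
-30 1 [ 0.53 -0.46 -0.71] [-1.41, 0.66, 1.13, 2.13, 0.35, 0.38, -2.45] [-1.46, 0.68, 1.13, 2.22, 0.41, 0.32, -2.56]
-30 -1 [ 0.53 -0.46 -0.71] [0.25, 0.69, -1.15, 2.04, 1.49, 1.42, -0.13] [0.2, 0.67, -1.1, 2.13, 1.48, 1.38, -0.23]
-15 1 [ 0.57 -0.21 -0.79] [-1.24, 0.42, 0.96, 2.2, 0.48, 0.21, -2.43] None
-15 -1 [ 0.57 -0.21 -0.79] [0.04, 0.36, -0.62, 2.13, 1.33, 0.71, -0.0] [0.01, 0.35, -0.62, 2.23, 1.42, 0.7, -0.16]
0 1 [ 0.57  0.05 -0.82] None None
0 -1 [ 0.57  0.05 -0.82] [0.06, 0.27, -0.43, 2.18, 1.2, 0.27, 0.22] [0.04, 0.27, -0.43, 2.28, 1.53, 0.26, -0.14]
15 1 [ 0.53  0.3  -0.79] None None
15 -1 [ 0.53  0.3  -0.79] [0.81, 0.54, -1.19, 2.16, 1.28, 0.29, 0.41] [0.8, 0.52, -1.16, 2.26, 1.59, 0.24, 0.08]
30 1 [ 0.46  0.54 -0.71] [0.74, 0.49, -0.89, 2.13, -0.94, 0.25, -0.43] None
30 -1 [ 0.46  0.54 -0.71] [1.0, 0.77, -1.33, 2.12, 0.81, 0.25, 1.07] None
45 1 [ 0.35  0.74 -0.58] [0.88, 0.68, -0.97, 2.06, -0.88, 0.45, -0.33] [0.91, 0.69, -0.97, 2.15, -1.01, 0.42, -0.16]
45 -1 [ 0.35  0.74 -0.58] [0.99, 0.8, -1.17, 2.05, -0.49, 0.35, 2.46] [1.02, 0.82, -1.16, 2.14, -0.59, 0.3, 2.6]
60 1 [ 0.22  0.89 -0.41] [0.91, 0.85, -0.98, 1.96, -0.8, 0.67, -0.3] [0.95, 0.88, -0.98, 2.05, -0.84, 0.63, -0.2]
60 -1 [ 0.22  0.89 -0.41] [1.01, 0.99, -1.18, 1.96, -0.5, 0.57, 2.58] [1.06, 1.02, -1.18, 2.04, -0.51, 0.52, 2.65]
```

```bash
cat >> h.py <<'E'
zp=Ro.from_rotvec(n*np.radians(-20)).apply(zb)
def st(robot,l):
    s=robot.sense(); print(l,"t",round(s["t"],2),"tcp",s["tcp_pos"].round(4),"F",s["wrist_force"].round(1),"op",round(s["opening"],3))
    return s
E
python3 - <<'E'
from h import *
from plant import robot
c,a=A; o=rpy(down,u2(a))
robot.goto(list(np.r_[c,.28]),list(o)); st(robot,"hi")
robot.move_straight(list(np.r_[c,.05]),vel=.25)
robot.move_straight(list(np.r_[c,.014]),vel=.08,contact_N=12); st(robot,"low")
f=robot.grab_frame("side"); cv2.imwrite("pics/s1.png",cv2.resize(f["image"][250:370,230:430,::-1],None,fx=3,fy=3))
robot.grip(0.0,strength=50); st(robot,"grip")
robot.move_straight(list(np.r_[c,.20]),vel=.25); s=st(robot,"lift"); print(s["joint_pos"].round(2))
E
```

```text
hi t 3.67 tcp [0.4289 0.3374 0.2798] F [-0.1 -0.   0.9] op 0.998
low t 5.34 tcp [0.4281 0.3381 0.0137] F [-0.2 -0.1 -0.3] op 1.0
grip t 6.03 tcp [0.4284 0.3381 0.0143] F [-0.6  0.3  3.1] op 0.185
lift t 6.92 tcp [0.4279 0.3369 0.1985] F [-0.5 -1.  -1.1] op 0.187
[ 0.07  0.53 -1.1   1.85  0.53  1.1   1.11]
```

```bash
python3 - <<'E'
from h import *
from plant import robot
o=rpy(zp,n); T=lambda d:list(bore+n*d-zp*D)
robot.goto(T(.15),list(o)); s=st(robot,"out"); print(s["joint_pos"].round(2))
robot.move_straight(T(.075),vel=.15); st(robot,"pre")
out=[]
for k,(r,c) in dict(side=(slice(150,270),slice(250,390)),top=(slice(140,240),slice(210,350))).items():
    f=robot.grab_frame(k); np.savez(k+"1.npz",**f)
    im=f["image"][:,:,::-1].copy(); 
    out.append(cv2.resize(im[r,c],(560,int((r.stop-r.start)*4)),interpolation=cv2.INTER_CUBIC)[:400 if k=="top" else 480])
    print(k,"expected peg ends px",proj(f,[bore+n*(.075-.055),bore+n*.13,bore]).round(1).tolist())
cv2.imwrite("pics/pre1.png",cv2.resize(np.vstack(out),None,fx=.68,fy=.68))
E
```

```text
out t 8.09 tcp [0.6454 0.1152 0.2116] F [ 0.6  0.2 -0.7] op 0.188
[ 0.09  0.43 -0.72  1.97  1.27  0.9   0.13]
pre t 8.74 tcp [0.5854 0.11   0.17  ] F [0.5 0.2 0.1] op 0.189
side expected peg ends px [[316.0, 213.4], [281.6, 191.6], [322.1, 217.3]]
top expected peg ends px [[255.0, 203.1], [250.1, 164.2], [255.8, 209.8]]
```

View pics/pre1.png

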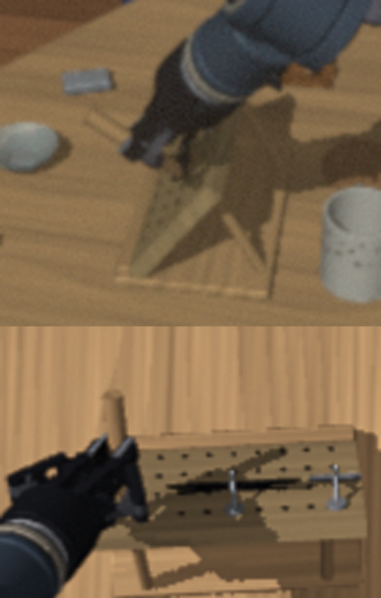

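The peg sits in the jaws as planned. Its outer end is at top px (251.5,165.4) against an expected (250.1,164.2), and at side px (282.4,191.2) against (281.6,191.6). Now the push.

```bash
cat >> h.py <<'E'
def push(robot,lat=np.zeros(3),N=8,to=.037):
    T=lambda d:list(bore+lat+n*d-zp*D)
    hit=robot.move_straight(T(to),vel=.04,contact_N=N); s=st(robot,"push hit=%s"%hit)
    e=s["tcp_pos"]+zp*D-bore; F=s["wrist_force"]; hz=np.array([-n[1],n[0],0]);hz/=np.linalg.norm(hz); up=np.cross(n,hz)
    print("d along n",(e@n).round(4),"lat y,up",(e@hz).round(4),(e@up).round(4),"F n,y,up",(F@n).round(1),(F@hz).round(1),(F@up).round(1), "tq",s["torque"].round(2))
    return e@n
E
python3 - <<'E'
from h import *
from plant import robot
push(robot)
E
```

```text
push hit=True t 9.59 tcp [0.5605 0.109  0.1521] F [ 4.3 -0.  -1.2] op 0.184
d along n 0.0454 lat y,up 0.0017 -0.0004 F n,y,up 2.8 -0.4 -3.5 tq [0.57 0.21 0.23]
```

```bash
python3 - <<'E'
from h import *
from plant import robot
up=np.cross(n,np.array([-n[1],n[0],0])); up/=np.linalg.norm(up); hz=np.cross(up,n)
push(robot,lat=-.0015*up+.001*hz,N=15,to=.036)
robot.sleep(.1); st(robot,"hold")
f=robot.grab_frame("top"); g=robot.grab_frame("side")
a=cv2.resize(f["image"][150:230,220:300,::-1],(400,400),interpolation=cv2.INTER_CUBIC); b=cv2.resize(g["image"][165:245,260:340,::-1],(400,400),interpolation=cv2.INTER_CUBIC)
cv2.imwrite("pics/in1.png",np.hstack([a,b]))
for k in(f,g): print(proj(k,[bore+n*(.0435+.055),bore]).round(1).tolist())
E
```

```text
push hit=True t 9.83 tcp [0.5605 0.1091 0.1516] F [2.2 0.  1.7] op 0.186
d along n 0.0451 lat y,up 0.0017 -0.0007 F n,y,up 2.7 -0.2 0.1 tq [0.2  0.19 0.09]
hold t 9.93 tcp [0.5606 0.1091 0.1516] F [1.3 0.7 2.5] op 0.188
[[251.6, 175.7], [255.8, 209.8]]
[[291.6, 198.0], [322.1, 217.3]]
```

View pics/in1.png

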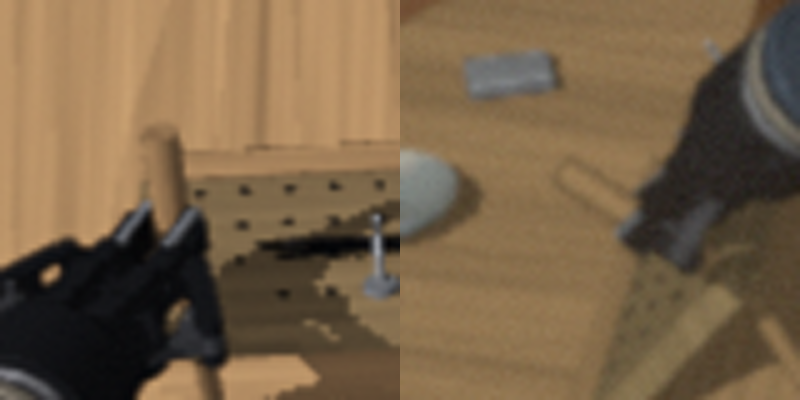

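The peg's outer end is at top px (252,176.4) and side px (292.6,199.4). That is within 1.5 px of the sunk prediction, and d is about 45 mm rather than 55. The inserted end, on the tool -y side, is therefore the chamfered one. I'll rack the peg with tool y along +y of the rack.

```bash
cat >> h.py <<'E'
def to_rack(robot,k,s):
    o=rpy(down,s*ey); up=[0,0,D]
    robot.move_straight(list(bore+n*.19-zp*D),vel=.25)
    robot.goto(list(groove(k,.20)+up),list(o)); st(robot,"over rack")
    robot.move_straight(list(groove(k,.055)+up),vel=.25)
    hit=robot.move_straight(list(groove(k,.0235)+up),vel=.05,contact_N=6); st(robot,"down hit=%s"%hit)
def check(robot,name,r=(165,255),c=(380,470)):
    f=robot.grab_frame("top"); cv2.imwrite(name,cv2.resize(f["image"][r[0]:r[1],c[0]:c[1],::-1],None,fx=5,fy=5,interpolation=cv2.INTER_CUBIC)); return f
E
python3 - <<'E'
from h import *
from plant import robot
to_rack(robot,0,1)
E
```

```text
over rack t 12.64 tcp [ 0.5278 -0.3322  0.204 ] F [ 0.4  0.2 -0.2] op 0.185
down hit=True t 13.93 tcp [ 0.5281 -0.3339  0.0327] F [-0.4 -0.2  5.3] op 0.187
```

```bash
python3 - <<'E'
from h import *
from plant import robot
robot.grip(.36); s=st(robot,"rel")
robot.move_straight(list(s["tcp_pos"]+[0,0,.12]),vel=.2); st(robot,"up")
c,a=B; o=rpy(down,-u2(a))
robot.goto([.55,.05,.32],list(o)); st(robot,"away")
f=check(robot,"pics/r1.png"); np.savez("top2.npz",**f)
P=cloud(f); Z=P[152:202,180:215,2]; l=(Z>.006)&(Z<.04)
nn,l,ss,_=cv2.connectedComponentsWithStats(l.astype(np.uint8)); k=1+np.argmax(ss[1:,4]); v,u=np.nonzero(l==k)
print("B",cv2.minAreaRect((onplane(f,np.c_[u+180,v+152],.009)[:,:2]*1000).astype(np.float32)))
for k in(-.05,0,.05): print(k,"centre & ends px in crop",((proj(f,[groove(k,.025),groove(k,.025,-.052),groove(k,.025,.058)])-[380,165])*5).round().tolist())
E
```

```text
rel t 14.22 tcp [ 0.5277 -0.3332  0.0323] F [ 0.3 -0.4  0.7] op 0.364
up t 14.97 tcp [ 0.5273 -0.3323  0.1513] F [-0.3  1.  -0.7] op 0.362
away t 17.14 tcp [0.5499 0.049  0.319 ] F [ 0.9  0.1 -0. ] op 0.36
B ((616.2274780273438, 290.1112060546875), (17.985748291015625, 108.59992218017578), 67.00130462646484)
-0.05 centre & ends px in crop [[217.0, 339.0], [319.0, 332.0], [115.0, 347.0]]
0 centre & ends px in crop [[208.0, 247.0], [310.0, 239.0], [107.0, 255.0]]
0.05 centre & ends px in crop [[200.0, 154.0], [302.0, 147.0], [98.0, 162.0]]
```

View pics/r1.png

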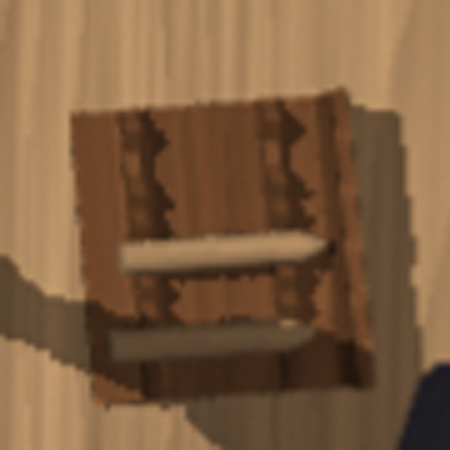

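Peg A lies in the middle groove with its chamfer, at crop px (332,240), pointing to the wall and parallel to peg c. It sits about 9 mm closer to the wall than I aimed, because it slipped a little on the pull-out. I'll check its height by depth, use a firmer grip for B, and carry on.

```bash
python3 - <<'E'
from h import *
from plant import robot
f=np.load("top2.npz"); 
for k,xs in((0,np.linspace(-.035,.03,6)),(-.05,np.linspace(-.03,.04,6))):
    print(k,"top z",[round(float(np.median([bydepth(f,[p+[0,d]])[0,2] for d in(-1,0,1)])),3) for p in proj(f,[groove(k,.034,s) for s in xs])])
B=(np.array([.6164,.2906]),156.9); c,a=B; o=rpy(down,-u2(a))
robot.goto(list(np.r_[c,.16]),list(o)); robot.grip(.7)
robot.move_straight(list(np.r_[c,.05]),vel=.25)
robot.move_straight(list(np.r_[c,.014]),vel=.08,contact_N=12); st(robot,"low")
robot.grip(0.0,strength=90); st(robot,"grip")
robot.move_straight(list(np.r_[c,.20]),vel=.25); st(robot,"lift")
o=rpy(zp,n); T=lambda d:list(bore+n*d-zp*D)
robot.goto(T(.15),list(o)); s=st(robot,"out"); print(s["joint_pos"].round(2))
robot.move_straight(T(.075),vel=.15); st(robot,"pre")
f=check(robot,"pics/pre2.png",(140,230),(210,300)); print("outer end px",proj(f,[bore+n*.13]),((proj(f,[bore+n*.13])-[210,140])*5).round())
push(robot)
E
```

```text
0 top z [0.032, 0.032, 0.028, 0.03, 0.03, 0.032]
-0.05 top z [0.028, 0.035, 0.033, 0.031, 0.032, 0.036]
low t 19.92 tcp [0.6163 0.2907 0.0137] F [0.3 0.6 0.8] op 0.698
grip t 20.39 tcp [0.6167 0.2909 0.0148] F [-0.9 -0.2  4.9] op 0.172
lift t 21.28 tcp [0.6158 0.2896 0.1981] F [ 0.   0.6 -0.9] op 0.171
out t 22.02 tcp [0.646  0.1147 0.2116] F [ 0.5  0.3 -0.2] op 0.169
[ 0.15  0.45 -0.8   1.97  1.29  0.94  0.11]
pre t 22.68 tcp [0.5859 0.1103 0.1699] F [ 0.2 -0.1  0. ] op 0.174
outer end px [[250.12694238 164.21943332]] [[201. 121.]]
push hit=True t 23.51 tcp [0.5593 0.109  0.1514] F [2.  0.5 0.1] op 0.166
d along n 0.044 lat y,up 0.0018 -0.0002 F n,y,up 1.7 0.3 -1.1 tq [0.36 0.22 0.15]
```

View pics/pre2.png

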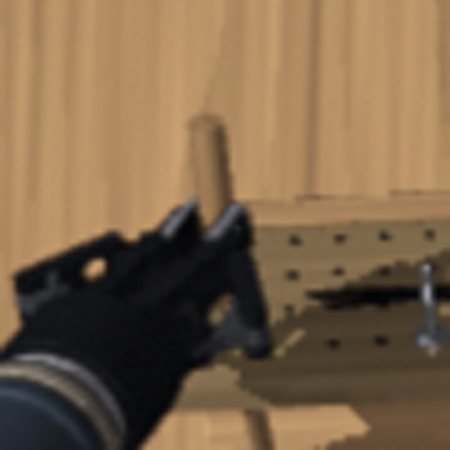

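At px (208,117) in the crop, peg B's outer end matches the prediction of (201,121). The push stopped at d = 44 mm, so this end has sunk too. I'll press a little more and confirm by picture.

```bash
python3 - <<'E'
from h import *
from plant import robot
push(robot,lat=np.array([0,.001,0]),N=12,to=.036)
f=check(robot,"pics/in2.png",(140,230),(210,300)); print("sunk/rim expected",((proj(f,[bore+n*.0985,bore+n*.110])-[210,140])*5).round().tolist())
E
```

```text
push hit=True t 23.73 tcp [0.559  0.1091 0.1516] F [2.8 0.9 0. ] op 0.171
d along n 0.0439 lat y,up 0.0019 0.0001 F n,y,up 2.3 0.6 -1.6 tq [0.32 0.17 0.15]
sunk/rim expected [[208.0, 179.0], [205.0, 158.0]]
```

View pics/in2.png

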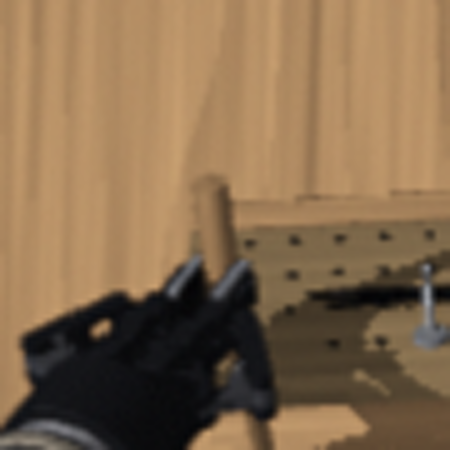

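Peg B's outer end is at crop px (211,180), which matches "sunk" at (208,179) and not "rim" at (205,158). I'll rack it in the far groove the same way, aimed a few mm farther from the wall.

```bash
python3 - <<'E'
import h
from h import *
from plant import robot
g0=h.groove; h.groove=lambda k,z:g0(k,z,.008)
h.to_rack(robot,.05,1)
robot.grip(.36); s=st(robot,"rel")
robot.move_straight(list(s["tcp_pos"]+[0,0,.12]),vel=.2)
q=s=robot.sense()["joint_pos"]
robot.goto([.45,.05,.32],list(rpy(down,u2(96)))); st(robot,"away")
f=check(robot,"pics/r2.png"); g=robot.grab_frame("side"); np.savez("top3.npz",**f); cv2.imwrite("pics/side3.png",g["image"][:,:,::-1]);cv2.imwrite("pics/top3.png",f["image"][:,:,::-1])
d=cv2.absdiff(np.load("top0.npz")["image"],f["image"]).sum(2)
for nm,(r,c) in dict(remote=(120,237),dish=(120,318),tin=(130,378),coast=(266,338),mug=(273,271),glasses=(198,300)).items(): print(nm,d[r-18:r+18,c-18:c+18].mean().round(1))
for k in(0,.05):print(k,"top z",[round(float(np.median([bydepth(f,[p+[0,e]])[0,2] for e in(-1,0,1)])),3) for p in proj(f,[g0(k,.034,s) for s in np.linspace(-.035,.035,6)])])
E
```

```text
over rack t 26.41 tcp [ 0.5768 -0.3221  0.2039] F [ 0.2 -0.3 -1.3] op 0.164
down hit=True t 27.73 tcp [ 0.5767 -0.3229  0.0306] F [-0.6  1.   5.1] op 0.167
rel t 28.03 tcp [ 0.5763 -0.3223  0.0296] F [ 0.1 -0.1 -0.7] op 0.36Traceback (most recent call last):
  File "<stdin>", line 9, in <module>
plant.IKError: the arm cannot take that pose within its joint ranges
```

```bash
python3 - <<'E'
from h import *
from plant import robot
robot.goto([.55,.05,.32],list(rpy(down,-u2(157)))); st(robot,"away")
g0=groove
f=check(robot,"pics/r2.png"); np.savez("top3.npz",**f); cv2.imwrite("pics/top3.png",f["image"][:,:,::-1])
d=cv2.absdiff(np.load("top0.npz")["image"],f["image"]).sum(2)
for nm,(r,c) in dict(remote=(120,237),dish=(120,318),tin=(130,378),coast=(266,338),mug=(273,271)).items(): print(nm,d[r-18:r+18,c-18:c+18].mean().round(1))
for k in(0,.05):print(k,"top z",[round(float(np.median([bydepth(f,[p+[0,e]])[0,2] for e in(-1,0,1)])),3) for p in proj(f,[g0(k,.034,s) for s in np.linspace(-.035,.035,6)])])
E
```

```text
away t 31.0 tcp [0.55   0.049  0.3191] F [0.2 0.7 0.5] op 0.361
remote 20.5
dish 28.2
tin 28.5
coast 69.1
mug 75.6
0 top z [0.031, 0.029, 0.035, 0.031, 0.03, 0.031]
0.05 top z [0.031, 0.033, 0.031, 0.031, 0.03, 0.031]
```

View pics/r2.png

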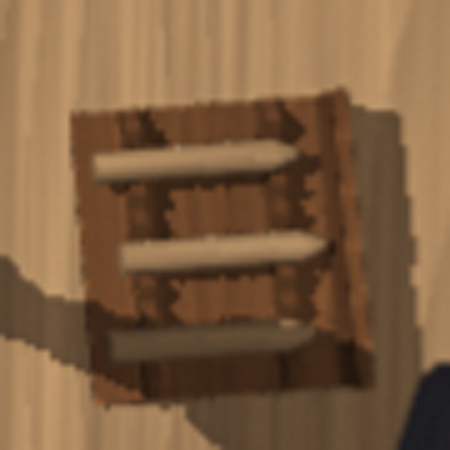

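View pics/top3.png

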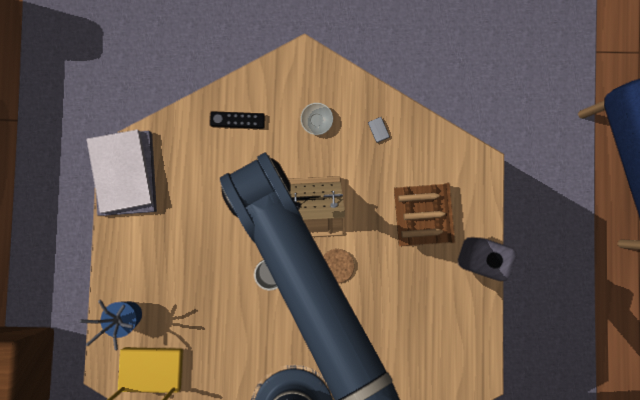

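All three pegs lie parallel in the rack with their chamfers to the right, towards the wall: B's tip is at crop px (298,155), A's at (332,240) and C's at (318,328). In the full view the remote, dish and tin are where they were, and the arm is clear. I'm handing it in.

```bash
python3 - <<'E'
from plant import robot
robot.close_job()
E
```

```text
the job is handed in; nothing more can be done
```

Both loose pegs are in the rack with their chamfered ends towards the end wall, and the job is handed in. It took about 31 s of the 72 s allowed.

| Peg | Push test | Groove |
|---|---|---|
| Nearer one, done first | sank; stopped with its centre about 45 mm from the bore | middle |
| Farther one, done second | sank; stopped at about 44 mm | far |

- **Push test:** A square end would have stopped at 55 mm. In both cases the end I pushed in was the chamfered one, and pictures taken during the push agreed.
- **Final picture:** All three pegs are parallel with their chamfers towards the wall, and the two new ones lie level by depth.
- **Bystanders:** The remote, dish and tin had not moved. The arm and its shadow partly hid the mug and coasters, so I compared those two only by eye, and the part in view looked unmoved. The arm covered much of the board, so I didn't check the glasses and keycard.

**What did not go to plan:**
- The first peg ended up about 9 mm nearer the wall than I aimed, probably from slipping in the jaws as it came out of the bore. It is still on both ribs, with an estimated 3 to 4 mm gap to the wall.
- The first peg's 45 mm reading is slightly over the stated 43 to 44 mm, consistent with my roughly 2 mm grasp and calibration error.
- One retreat pose was refused as out of reach, so I used another.

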